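# Slide the loaded punnet carrier past its spring catch, in under the tray sealer's head

## Robot

A 6-joint arm with a two-finger parallel gripper is mounted at the origin on the work surface. World frame = base frame: x ahead of the robot, y to its left, z up, the work surface at z = 0. Lengths are in m, angles in rad, forces in N, time in s.
With the tool pointing down it reaches from about 0.3 to 0.875 m from the base axis. Payload 6.4 kg.
Tool frame: the origin (TCP) lies midway between the tips of the shut fingers; the grasp point (between the pads) lies 19 mm behind it (ctrl.pinch_z is the distance from the TCP to the grasp point, in m); z points along the fingers, y is the line along which they close (so a half turn about z gives the same grasp; the last joint's range is limited). The gripper opens to 85 mm and grips with 20 to 120 N. Pads are 22 mm wide; open, the fingers measure 114 mm over their backs; the gripper's body (76 mm by 85 mm) begins 54 mm behind the grasp point. The pads swing forward as they close: fully open they stand 13 mm farther back than shut.
Start: joints at [0.985, 0.181, 1.607, -0, 1.354, -0.206], TCP at [0.213, 0.534, 0.196] pointing down, gripper open.
Joint ranges: [-2.99, 2.99], [-0.89, 2.07], [0.3, 2.58], [-1.14, 4.28], [0, 2.63], [-3.12, 3.12]. Speed limits (rad/s): [2.57, 2.57, 3.01, 3.14, 3.14, 3.14].

## Interface

Orientations are given as a unit quaternion [w, x, y, z].
In Python, from bench import ctrl gives the robot as it stands.
- The arm moves only by the tool apply_moves, never from a script. Its argument "moves" is a list of rows, each an object with "jaw": the opening, from 0 (shut) to 1 (fully open); "offset": the shift along the tool's x, y, z in mm, a list of three; "rot": the turn, a rotation vector about the tool's x, y, z in degrees, a list of three. In form: [{"jaw": jaw, "offset": [dx, dy, dz], "rot": [ax, ay, az]}, ...]. A call has exactly 5 rows; each row shifts and turns the commanded pose from where the row before left it, along the tool's axes as they then stand; what a row does not reach is not made up. A row lasts 1/8 s, in which the tool goes at most 62.5 mm and 10.7 degrees, less where a joint would pass 70% of its speed; a pose out of reach is approached as far as the arm can. A call is refused whole if a number of a shift passes 62.5 or a number of a turn 10.7, either way. A call with a gripper value outside its range is refused whole. The fingers move at their own pace and stop on an object; the grip force is fixed at half the most. Time passes only in rows, so rows that do not move let the fingers close, or fill a call up. It gives the time, the measured TCP pose, the force, the opening and the grip force at its end, in the units of the state.
- ctrl.get_obs(): the state, without advancing time (a new reading comes with each control period).
- ctrl.camera(name): name is "side" or "top"; returns (picture, depth): 400x640x3 uint8, red, green, blue; 400x640 float32, m along the optical axis (not along the pixel's ray), 0 where there is no reading.
- ctrl.camera_params(name): a dict with "K" (3x3 intrinsics, pixels), "cam_to_world" (4x4, takes a point from camera to world coordinates). Camera axes: x right, y down, z forward; pixel columns grow to the right and rows downward; lengths in m; the calibration is good to about 2 mm. A picture is of the moment at which its call begins. camera_params takes no time and is no camera call.
- ctrl.hand_in(): hands the job in; it is judged then, once.
Trained networks look in the newest picture that a camera, given by its name, has taken for a name from the list of things; names that differ only in an ending like _2 or _b are one class to them, and where a whole thing is asked for, a point or a joint stands for the part that bears it (a point fixed in the world has none). Each returns a list of dicts, best first, with "score" (0 to 1); they miss things now and then, are a little off and sometimes report something else, mostly with a low value. They report only what shows in the picture. A call takes as long as a camera call.
- ctrl.outline_of(camera, target): "region" (400x640 bool, what is visible of it) and "position" ([column, row] in pixels, amid what is visible of it).
The state is a dict: "time_s": time; "q": joint angles; "dq": joint speeds; "joint_efforts": joint torques, N m; "eef_pos": TCP position; "eef_rot": TCP orientation; "wrist_force": force on the tool from outside, world axes, zero at the start; "torque": the same for the moment, N m; "opening": opening from 0.0 (shut) to 1.0 (fully open); "grasp_force": force on a finger pad.
Only numpy, scipy, OpenCV 4.12 (cv2) and the standard library are available. Lean on these libraries where they do the work, as an engineer would, in place of code of your own. Each camera call takes 0.05 s, during which the arm holds its last target. There are 200 camera calls.

## Task

An open punnet of mushrooms waits in the carrier of the tray sealer. Press the orange spring catch down with your fingertips and, while you hold it down, push the carrier by its upright black push plate past the catch and on until it is all the way in under the sealing head and the catch has sprung up again to lock it; then take your hand away. Only press and push: the punnet must ride along without being touched or lifted, and everything else on the bench stays where it is.

Things in the scene. Friction and masses are not known exactly. Their poses are not given: they have to be found in the camera images.
- sealer: Steel tray sealer fixed on the bench, base 220 (x) x 360 (y) x 35 mm, origin under its centre; front (-x) faces the robot, yaw varies. Low load bay in its +y half, tall sealing head in its -y half: x -100..100, y -142..8, z 113..188 mm, lever and film roll behind and above up to 325 mm. The carrier slides level along the sealer's -y, from the load bay in under the head.
- carrier (a joint): How far the carrier is slid in, m: 0 load station (locked by the catch, 2 mm play), end stop 0.146, locks again at 0.143 to 0.146. Grey aluminium box frame 200 x 150 mm, top 96 mm above the bench, 0.9 kg, captive on rails, needs 3 to 6 N. A steel index bar 24 mm wide, top 72 mm above the bench, runs along its front edge; the catch's tooth enters notches in its underside.
- push_plate (a point): Point halfway up the pushing face (sealer's +y side) of the carrier's upright black push plate, 26 mm from its outer edge. Plate: 100 to 204 mm in front of the sealer's centre, 5 mm thick, 79 to 112 mm above the bench; moves with the carrier. At the start it hangs 7 mm over the orange pad: 51 mm of pad lie clear before the pushing face, 15 mm beyond it.
- catch (a joint): How far the spring catch is pressed, m: 0 up, 0.010 fully down; spring 4 N at the top, 9 N fully down. The carrier is free from 0.0065 on. Let go too soon it springs up and locks; once the carrier is over 3 mm off its station, the index bar keeps the catch down (about 0.0065) until the second notch comes over it at the home end and it springs up.
- catch_pad (a point): Centre of the top of the catch's flat orange pad, 48 (sealer's x) x 66 (y) x 6 mm, 72 mm above the bench when up, in front of the sealer, its inner edge 28 mm off the index bar. It is pressed straight down and does not travel with the carrier.
- nest (a point): Centre of the carrier's inner floor, 48 mm above the bench, on which the punnet stands; moves with the carrier.
- punnet: White open punnet with brown mushrooms in the carrier's nest, 176 x 124 mm over its rim, 52 mm high, origin at the centre of its underside; loose, about 0.22 kg, its rim 100 mm above the bench.
- sealed_punnet_1: Bystander: film-lidded punnet of mushrooms with brown label strip, 176 x 124 x 53 mm, origin at the centre of its underside; loose on the bench to the left.
- sealed_punnet_2: Bystander: a second such film-lidded punnet, loose on the bench to the right.
- empty_punnets: Bystander: stack of nested empty white punnets, 176 x 124 x 80 mm, origin at the centre of its underside; loose, near the robot on the right.
- label_roll: Bystander: roll of white labels, 68 mm across, 28 mm high, lying flat in front of the load bay; origin at the centre of its underside.
- stray_mushroom: Bystander: one brown mushroom standing on its stem, 42 mm across, 43 mm high, in front of the sealing head, below the way of the push plate; origin at the centre of its underside.
- marker: Bystander: white marker pen with a blue cap, 118 mm long, 15 mm thick, lying in front of the sealer; origin at the middle of its underside.
- mushroom_brush: Bystander: small wooden mushroom brush, 175 mm long, 30 mm high, lying on the bench to the left; origin under its middle.

How it is judged:
By the outcome, as a careful person would: the job done as asked, in the order asked, and still so for the second after the job is handed in, with the robot touching nothing.
It also fails if it takes over 35 s, if anything falls off the work surface, if the arm or the gripper's body presses on something with over 40 N, if the wrist force passes 120 N, or if a joint passes its speed limit or range.

## Working session

There is one attempt and no reset: what is moved stays moved. The work goes in short steps, Python scripts to look and compute and a tool call to move; the robot and the scene stay as the last step left them, time stands still between calls to the robot, and variables do not carry over. Pictures are saved under pics/ and viewed, at most 10 in all, crops included, and the job is handed in when it is done.

Besides the shell and the picture viewer there is one more tool, called after ">>>" as name(argument=value, ...) on one line, values as JSON. apply_moves: Moves the arm, as the interface text tells. Its arguments: {"type":"object","properties":{"moves":{"type":"array"}},"required":["moves"]}

```bash
mkdir -p pics
cat > h.py <<'E'
from bench import ctrl
import numpy as np, cv2
def pts(cam,d,mask):
    P=ctrl.camera_params(cam);K=np.array(P["K"]);T=np.array(P["cam_to_world"])
    v,u=np.nonzero(mask&(d>0));z=d[v,u]
    c=np.stack([(u-K[0,2])*z/K[0,0],(v-K[1,2])*z/K[1,1],z,np.ones_like(z)])
    return (T@c)[:3].T
E
python3 - <<'E'
from h import *
for cam in("top","side"):
    im,d=ctrl.camera(cam);cv2.imwrite(f"pics/{cam}0.png",im[:,:,::-1]);np.save(cam+"d.npy",d);np.save(cam+"i.npy",im)
    for t in("catch_pad","push_plate","sealer","stray_mushroom","label_roll","marker","catch"):
        for r in ctrl.outline_of(cam,t)[:1]:
            p=pts(cam,d,r["region"])
            if len(p): print(cam,t,round(r["score"],2),np.round(r["position"]),len(p),np.round(np.median(p,0),3),np.round(np.percentile(p,3,0),3),np.round(np.percentile(p,97,0),3))
print(ctrl.get_obs())
E
```

```text
top catch_pad 0.8 [321. 194.] 398 [0.51  0.036 0.072] [0.483 0.006 0.054] [0.548 0.069 0.076]
top push_plate 0.59 [310. 160.] 1644 [0.61  0.069 0.094] [ 0.549 -0.041  0.037] [0.798 0.155 0.111]
top sealer 0.67 [373. 140.] 10064 [ 0.654 -0.096  0.187] [ 0.517 -0.205  0.032] [0.788 0.126 0.324]
top stray_mushroom 0.72 [366. 218.] 142 [ 0.452 -0.077  0.039] [ 0.437 -0.095  0.029] [ 0.469 -0.063  0.044]
top label_roll 0.92 [298. 192.] 450 [0.53  0.116 0.028] [ 0.5    0.086 -0.001] [0.563 0.146 0.033]
top marker 0.75 [330. 230.] 201 [0.416 0.029 0.013] [ 0.394 -0.015 -0.001] [0.437 0.082 0.018]
top catch 0.64 [327. 198.] 406 [0.511 0.035 0.072] [0.486 0.006 0.022] [0.548 0.069 0.078]
side catch_pad 0.5 [302. 195.] 292 [0.511 0.036 0.073] [0.484 0.011 0.044] [0.556 0.068 0.078]
side push_plate 0.65 [267. 197.] 2196 [0.617 0.085 0.081] [ 0.503 -0.043  0.04 ] [0.799 0.158 0.108]
side sealer 0.8 [264. 154.] 10042 [ 0.664 -0.058  0.143] [ 0.503 -0.18   0.018] [0.801 0.14  0.321]
side label_roll 0.72 [293. 228.] 419 [0.529 0.125 0.028] [0.501 0.087 0.005] [0.56  0.149 0.034]
side marker 0.61 [3
[... 153 characters left out ...]
57 0.068 0.078]
{'time_s': 0.8, 'q': array([ 9.84698480e-01,  1.80756127e-01,  1.60699059e+00,  1.22610334e-05,
        1.35378477e+00, -2.06323555e-01]), 'dq': array([ 0.00065622,  0.00128211,  0.00020147,  0.00281625, -0.00162948,
        0.00063627]), 'joint_efforts': array([ 1.02360162e-03, -4.44792044e+01, -3.51665747e+01, -2.43988115e-04,
        5.73308753e-04, -3.78353673e-05]), 'eef_pos': array([0.213168  , 0.53405892, 0.1957177 ]), 'eef_rot': array([6.27938868e-06, 1.88749367e-01, 9.82025293e-01, 3.05232370e-05]), 'wrist_force': array([-0.59344423,  0.05324684, -0.06001709]), 'torque': array([-0.01606986, -0.00231333,  0.00674662]), 'grasp_force': 0.0, 'opening': 1.003356863826082}
```

View pics/top0.png

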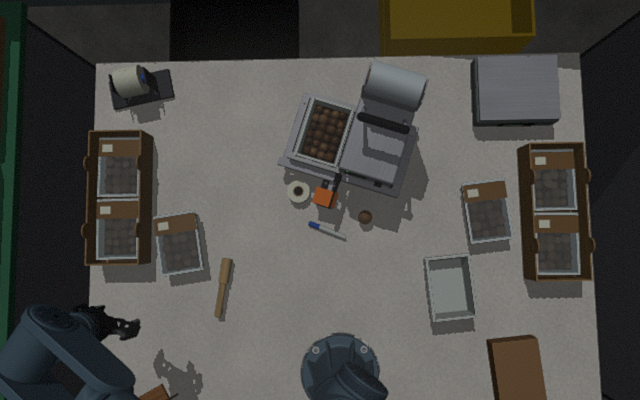

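View pics/side0.png

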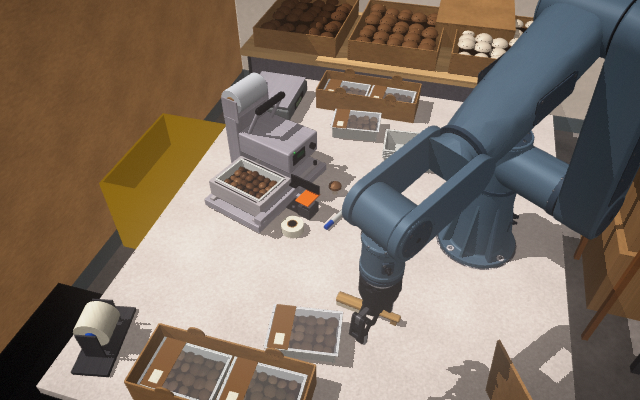

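The top picture shows the sealer yawed clockwise, the orange pad at about (324,195), and the dark push plate just right of it. The label roll is at (298,191) and the mushroom at (365,217). Next I'll fit the yaw and the exact points.

Run:
```python
from h import *
im=np.load("topi.npy");big=cv2.resize(im[150:240,270:390],None,fx=6,fy=6,interpolation=cv2.INTER_CUBIC)
cv2.imwrite("pics/topcrop.png",big[:,:,::-1])
for cam in("top","side"):
    im=np.load(cam+"i.npy");d=np.load(cam+"d.npy")
    P=pts(cam,d,np.ones(d.shape,bool)); C=im[d>0].astype(int)
    near=(abs(P[:,0]-.62)<.22)&(abs(P[:,1]+.02)<.26)
    hd=near&(abs(P[:,2]-.188)<.004)&(C.max(1)<190)
    fr=near&(abs(P[:,2]-.096)<.003)
    org=near&(C[:,0]>150)&(C[:,2]<70)&(abs(P[:,2]-.072)<.006)
    blk=near&(C.max(1)<70)&(P[:,2]>.08)&(P[:,2]<.118)&(P[:,0]<.62)
    for n,m in("head",hd),("frame",fr),("orange",org),("black",blk):
        Q=P[m]
        if len(Q)<5: print(cam,n,len(Q));continue
        r=cv2.minAreaRect((Q[:,:2]*1000).astype(np.float32))
        print(cam,n,len(Q),np.round(Q.mean(0),4),np.round(np.median(Q[:,2]),4),[np.round(x,1) for x in r])
    Q=P[blk];print(np.round(Q[np.argsort(Q[:,0])][::max(1,len(Q)//25)],3).tolist())
```

```text
top head 3489 [ 0.6388 -0.1006  0.188 ] 0.188 [array([ 647.2, -103.5]), array([149.2, 201.9]), np.float64(72.0)]
top frame 962 [0.692  0.0467 0.0962] 0.0963 [array([692.9,  36.7]), array([149.6, 201.2]), np.float64(71.9)]
top orange 0
top black 175 [0.569  0.0217 0.097 ] 0.0931 [array([581.8,  17.8]), array([195.3, 139.4]), np.float64(36.3)]
[[0.475, 0.023, 0.11], [0.483, 0.02, 0.111], [0.497, 0.017, 0.115], [0.509, 0.012, 0.102], [0.519, 0.012, 0.11], [0.528, 0.009, 0.109], [0.536, 0.003, 0.108], [0.544, -0.096, 0.117], [0.552, 0.0, 0.112], [0.558, -0.0, 0.108], [0.562, 0.003, 0.083], [0.566, -0.003, 0.11], [0.57, -0.009, 0.104], [0.575, -0.0, 0.086], [0.585, 0.028, 0.084], [0.593, 0.053, 0.087], [0.599, 0.073, 0.087], [0.606, 0.093, 0.082], [0.61, 0.019, 0.088], [0.612, 0.019, 0.092], [0.613, -0.009, 0.098], [0.615, 0.022, 0.09], [0.616, 0.123, 0.094], [0.618, 0.027, 0.093], [0.619, 0.036, 0.086]]
side head 1480 [ 0.6447 -0.0983  0.1891] 0.1893 [array([ 668.5, -110.8]), array([159. , 252.6]), np.float64(70.7)]
side frame 738 [0.6816 0.0379 0.0963] 0.0964 [array([669.8,  39.5]), arr
[... 152 characters left out ...]
black 251 [0.5281 0.0088 0.0985] 0.0996 [array([527. ,  12.2]), array([ 20.3, 106.2]), np.float64(72.8)]
[[0.477, 0.029, 0.111], [0.481, 0.024, 0.106], [0.485, 0.022, 0.103], [0.489, 0.02, 0.092], [0.495, 0.021, 0.1], [0.498, 0.019, 0.113], [0.503, 0.015, 0.085], [0.506, 0.016, 0.084], [0.51, 0.011, 0.108], [0.514, 0.011, 0.082], [0.519, 0.012, 0.098], [0.523, 0.012, 0.093], [0.527, 0.008, 0.109], [0.53, 0.008, 0.088], [0.534, 0.007, 0.086], [0.54, 0.006, 0.112], [0.544, 0.002, 0.108], [0.548, 0.003, 0.099], [0.552, 0.001, 0.085], [0.555, 0.001, 0.088], [0.558, 0.011, 0.083], [0.562, -0.002, 0.108], [0.565, 0.01, 0.081], [0.568, -0.003, 0.114], [0.571, -0.009, 0.088], [0.576, -0.002, 0.081]]
```

View pics/topcrop.png

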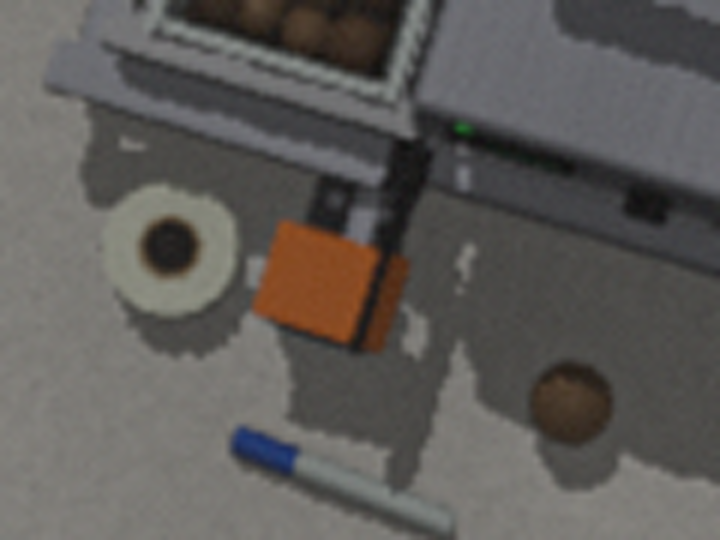

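The sealer yaw is about -18° with its origin at (0.668, -0.040). The plate face is at sealer y≈+2 mm and the pad's clear area is centred at sealer (-176, +27). The crop shows the plate as the dark strip across the pad's right part, at about (375,290). I'll travel above the pad with the fingers shut and tool x along sealer +y.

>>> apply_moves(moves=[{"jaw":0,"offset":[-45.8,-34.9,4],"rot":[0,0,8.62]},{"jaw":0,"offset":[-50.5,-27.6,4],"rot":[0,0,8.62]},{"jaw":0,"offset":[-54.1,-19.7,4],"rot":[0,0,8.62]},{"jaw":0,"offset":[-56.5,-11.4,4],"rot":[0,0,8.62]},{"jaw":0,"offset":[-57.5,-2.8,4],"rot":[0,0,8.62]}])

```text
time_s: 1.42
eef_pos: [0.3621, 0.2856, 0.1759]
eef_rot: [0.0, 0.538, 0.843, 0.0]
wrist_force: [0.8, 0.3, 0.5]
opening: 0.001
grasp_force: 0.0
```

>>> apply_moves(moves=[{"jaw":0,"offset":[-57.3,5.9,4],"rot":[0,0,8.62]},{"jaw":0,"offset":[-55.8,14.4,4],"rot":[0,0,8.62]},{"jaw":0,"offset":[-53,22.6,4],"rot":[0,0,8.62]},{"jaw":0,"offset":[-49,30.3,4],"rot":[0,0,8.62]},{"jaw":0,"offset":[-43.9,37.3,4],"rot":[0,0,8.62]}])

```text
time_s: 2.05
eef_pos: [0.5106, 0.0384, 0.1559]
eef_rot: [0.0, 0.81, 0.586, 0.0]
wrist_force: [0.1, 0.1, -0.1]
opening: -0.0
grasp_force: 0.0
```

Run:
```python
from h import *
o=ctrl.get_obs();p=o["eef_pos"];q=o["eef_rot"];a=np.deg2rad(18)
ex=np.array([np.cos(a),-np.sin(a)]);ey=np.array([np.sin(a),np.cos(a)]);r=p[:2]-[.6679,-.0398]
print(p,q,"sealer xy",r@ex,r@ey,"toolx yaw",2*np.degrees(np.arctan2(q[2],q[1])),o["wrist_force"])
im,d=ctrl.camera("side");cv2.imwrite("pics/s1.png",cv2.resize(im[110:260,200:400],None,fx=4,fy=4)[:,:,::-1])
```

```text
[0.51064169 0.03844382 0.15587667] [2.35527691e-04 8.10345899e-01 5.85951642e-01 3.76408507e-04] sealer xy -0.17374021280639865 0.02581880460097412 toolx yaw 71.74050343609994 [ 0.14583474  0.06574447 -0.09829921]
```

View pics/s1.png

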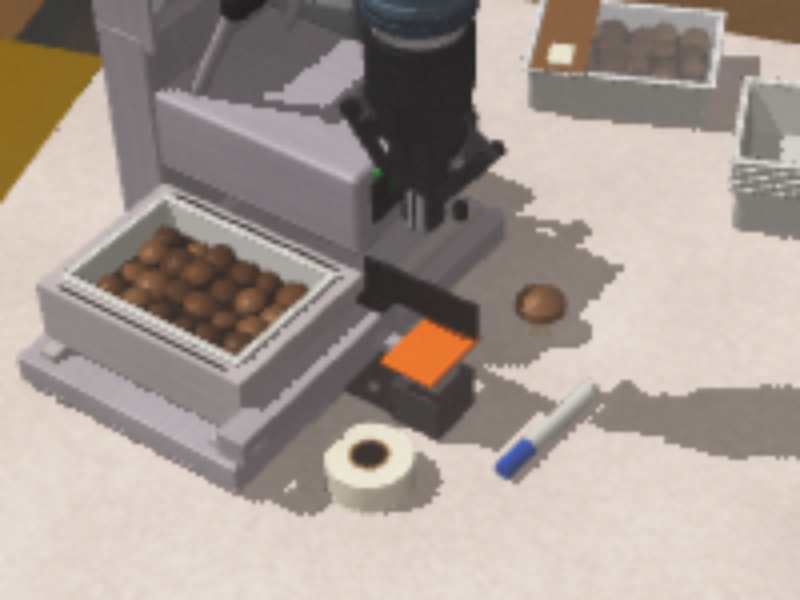

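The gripper hangs over the pad (crop 425,355), with its knuckles spread along sealer x. I'll shift 7 mm outward and descend onto the pad.

>>> apply_moves(moves=[{"jaw":0,"offset":[0,-7,35],"rot":[0,0,0]},{"jaw":0,"offset":[0,0,35],"rot":[0,0,0]},{"jaw":0,"offset":[0,0,13],"rot":[0,0,0]},{"jaw":0,"offset":[0,0,6],"rot":[0,0,0]},{"jaw":0,"offset":[0,0,3],"rot":[0,0,0]}])

```text
time_s: 2.72
eef_pos: [0.5039, 0.0425, 0.0645]
eef_rot: [0.001, 0.809, 0.588, 0.001]
wrist_force: [0.4, -0.0, -0.1]
opening: 0.002
grasp_force: 0.0
```

Run:
```python
from h import *
im,d=ctrl.camera("side");o=ctrl.get_obs();print(o["wrist_force"],o["eef_pos"],o["time_s"])
cv2.imwrite("pics/s2.png",cv2.resize(im[150:230,240:360],None,fx=6,fy=6,interpolation=cv2.INTER_CUBIC)[:,:,::-1])
```

```text
[ 0.05373835 -0.76067061  0.00840377] [0.50375318 0.04246437 0.06430018] 2.775
```

View pics/s2.png

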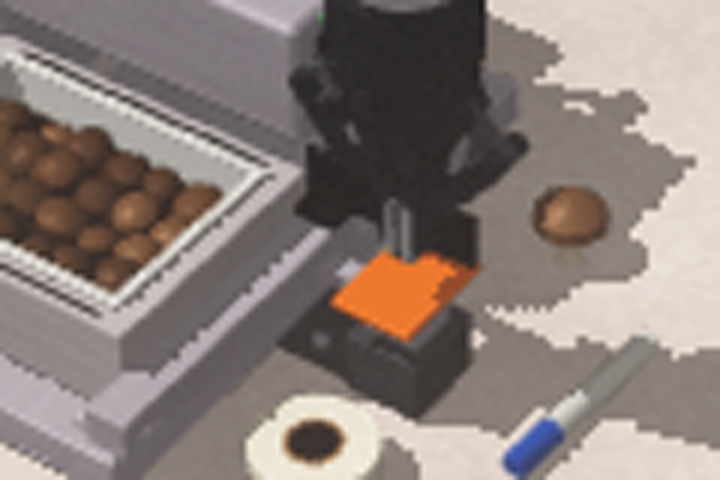

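Run:
```python
from h import *
ex=np.array([.9511,-.309]);ey=np.array([.309,.9511])
for cam in("side","top"):
    im,d=ctrl.camera(cam)
    P=pts(cam,d,np.ones(d.shape,bool));C=im[d>0].astype(int)
    r=P[:,:2]-[.6679,-.0398];X=r@ex*1000;Y=r@ey*1000;Z=P[:,2]*1000
    m=(X<-140)&(X>-215)&(Y>-25)&(Y<60)&(Z>55)
    o=m&(C[:,0]>120)&(C[:,2]<90)&(Z<85)
    print(cam,"orange",o.sum(),np.median(Z[o]),np.percentile(X[o],[2,98]).round(),np.percentile(Y[o],[2,98]).round())
    f=m&~o&(Z<110)&(Y>-5)
    i=np.argsort(Y[f]);print(np.c_[X[f],Y[f],Z[f],C[f]][i].round().astype(int)[::max(1,len(i)//45)].tolist())
```

```text
side orange 213 73.41232037418388 [-198. -153.] [-2. 56.]
  return _methods._mean(a, axis=axis, dtype=dtype,
  ret = ret.dtype.type(ret / rcount)
Traceback (most recent call last):
IndexError: index -1 is out of bounds for axis 0 with size 0
```

```bash
cat >> h.py <<'E'
ex=np.array([.9511,-.309]);ey=np.array([.309,.9511])
def proj(cam,p):
    P=ctrl.camera_params(cam);K=np.array(P["K"]);c=np.linalg.inv(P["cam_to_world"])@np.r_[p,1]
    return (K@c[:3])[:2]/c[2]
E
python3 - <<'E'
from h import *
o=ctrl.get_obs();p=o["eef_pos"];print(p,o["q"],o["wrist_force"])
for z in(0,.02,.03,.04,.05): print(z,[proj(c,p+[0,0,z]).round(1) for c in("side","top")])
print("s1 tip",proj("side",[.5106,.0384,.1559]),"start",proj("side",[.2132,.5341,.1957]))
im,d=ctrl.camera("side");u,v=proj("side",p).round().astype(int)
P=ctrl.camera_params("side");K=np.array(P["K"]);T=np.array(P["cam_to_world"])
for y in range(178,202,2):
    for x in (305,307):
        z=d[y,x];print(x,y,((T@[(x-K[0,2])*z/K[0,0],(y-K[1,2])*z/K[1,1],z,1])[:3]*1000).round().astype(int),im[y,x])
E
```

```text
[0.50376934 0.04240529 0.06457541] [-1.51171372e-01  1.90251886e-01  1.88767890e+00 -4.05379085e-05
  1.06210525e+00  1.62068861e-01] [-0.34684856  0.47847632 -0.37193279]
0 [array([308.2, 200.6]), array([322.5, 199.1])]
0.02 [array([308.1, 195.7]), array([322.2, 198.5])]
0.03 [array([308. , 193.3]), array([322.1, 198.2])]
0.04 [array([308. , 190.8]), array([322. , 197.9])]
0.05 [array([307.9, 188.3]), array([321.9, 197.6])]
s1 tip [305.80910449 176.43064225] start [372.14965781 338.71518592]
305 178 [510  48 158] [45 43 39]
307 178 [501  56 167] [50 46 47]
305 180 [510  48 150] [45 41 40]
307 180 [502  54 158] [49 45 45]
305 182 [509  52 146] [48 43 43]
307 182 [502  54 149] [52 47 47]
305 184 [509  53 139] [75 71 69]
307 184 [503  53 140] [71 66 69]
305 186 [510  51 130] [100  95  95]
307 186 [504  49 130] [122 118 117]
305 188 [509  53 124] [101  97  96]
307 188 [502  56 128] [122 117 118]
305 190 [510  51 114] [101  97  97]
307 190 [503  53 117] [121 117 116]
305 192 [510  53 107] [131  91  71]
307 192 [504  52 109] [119 116 115]
305 194 [521  20  68] [236 120  46]
307 194 [514  22  71] [232 119  49]
305 196 [516  35  74] [236 120  46]
307 196 [510  32  73] [236 121  47]
305 198 [512  47  78] [236 119  47]
307 198 [507  45  77] [235 120  45]
305 200 [510  54  76] [235 120  47]
307 200 [506  47  71] [235 119  47]
```

The pictures put the shut fingertips near z≈0.10, about 35 mm higher than the reported TCP, and there is no contact force yet. I'll go down slowly, guided by the force.

>>> apply_moves(moves=[{"jaw":0,"offset":[0,0,6],"rot":[0,0,0]},{"jaw":0,"offset":[0,0,5],"rot":[0,0,0]},{"jaw":0,"offset":[0,0,4],"rot":[0,0,0]},{"jaw":0,"offset":[0,0,3],"rot":[0,0,0]},{"jaw":0,"offset":[0,0,2],"rot":[0,0,0]}])

```text
time_s: 3.55
eef_pos: [0.5029, 0.0424, 0.0434]
eef_rot: [-0.0, 0.809, 0.588, -0.0]
wrist_force: [-0.3, -0.1, -0.9]
opening: 0.0
grasp_force: 0.0
```

Run:
```python
from h import *
o=ctrl.get_obs();p=o["eef_pos"];print(p,o["wrist_force"],proj("side",p),proj("top",p))
im,d=ctrl.camera("side")
cv2.imwrite("pics/s3.png",cv2.resize(im[150:230,240:360],None,fx=6,fy=6,interpolation=cv2.INTER_CUBIC)[:,:,::-1])
```

```text
[0.50292042 0.04241811 0.04340306] [-0.32268181 -0.09167137 -0.8845397 ] [308.56387828 205.70100171] [322.68706689 199.95507199]
```

View pics/s3.png

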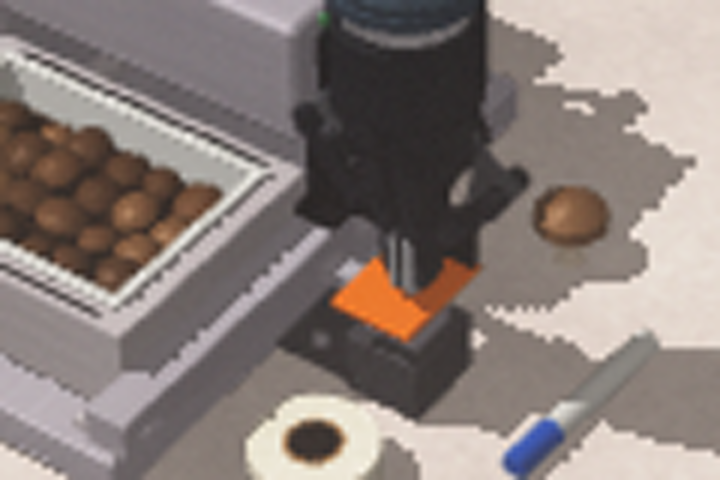

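The tip is now at crop (405,292), just above the pad. I'll continue in smaller steps.

>>> apply_moves(moves=[{"jaw":0,"offset":[0,0,2],"rot":[0,0,0]},{"jaw":0,"offset":[0,0,1],"rot":[0,0,0]},{"jaw":0,"offset":[0,0,1],"rot":[0,0,0]},{"jaw":0,"offset":[0,0,1],"rot":[0,0,0]},{"jaw":0,"offset":[0,0,1],"rot":[0,0,0]}])

```text
time_s: 4.22
eef_pos: [0.503, 0.0424, 0.0377]
eef_rot: [0.0, 0.809, 0.588, -0.0]
wrist_force: [-0.4, 0.5, 0.1]
opening: 0.002
grasp_force: 0.0
```

>>> apply_moves(moves=[{"jaw":0,"offset":[0,0,1],"rot":[0,0,0]},{"jaw":0,"offset":[0,0,1],"rot":[0,0,0]},{"jaw":0,"offset":[0,0,1],"rot":[0,0,0]},{"jaw":0,"offset":[0,0,1],"rot":[0,0,0]},{"jaw":0,"offset":[0,0,0],"rot":[0,0,0]}])

```text
time_s: 4.85
eef_pos: [0.5031, 0.0424, 0.0338]
eef_rot: [0.0, 0.809, 0.588, 0.0]
wrist_force: [-2.1, 0.8, 4.6]
opening: -0.0
grasp_force: 2.4
```

Contact at 4.6 N, about 1 mm pressed. I'll press 7.5 mm further.

>>> apply_moves(moves=[{"jaw":0,"offset":[0,0,2],"rot":[0,0,0]},{"jaw":0,"offset":[0,0,2],"rot":[0,0,0]},{"jaw":0,"offset":[0,0,2],"rot":[0,0,0]},{"jaw":0,"offset":[0,0,1.5],"rot":[0,0,0]},{"jaw":0,"offset":[0,0,0],"rot":[0,0,0]}])

```text
time_s: 5.48
eef_pos: [0.5031, 0.0424, 0.0265]
eef_rot: [-0.0, 0.809, 0.588, -0.0]
wrist_force: [-3.7, 1.0, 7.6]
opening: 0.001
grasp_force: 4.1
```

>>> apply_moves(moves=[{"jaw":0,"offset":[0,0,1.2],"rot":[0,0,0]},{"jaw":0,"offset":[-5,0,0],"rot":[0,0,0]},{"jaw":0,"offset":[-4,0,0],"rot":[0,0,0]},{"jaw":0,"offset":[-4,0,0],"rot":[0,0,0]},{"jaw":0,"offset":[-3,0,0],"rot":[0,0,0]}])

```text
time_s: 6.1
eef_pos: [0.5003, 0.0286, 0.0263]
eef_rot: [0.0, 0.809, 0.588, 0.003]
wrist_force: [1.7, 9.7, 8.3]
opening: 0.001
grasp_force: 4.2
```

>>> apply_moves(moves=[{"jaw":0,"offset":[-2,0,0.6],"rot":[0,0,0]},{"jaw":0,"offset":[-2,0,0],"rot":[0,0,0]},{"jaw":0,"offset":[-2,0,0],"rot":[0,0,0]},{"jaw":0,"offset":[-2,0,0],"rot":[0,0,0]},{"jaw":0,"offset":[0,0,0],"rot":[0,0,0]}])

```text
time_s: 6.72
eef_pos: [0.4984, 0.0212, 0.0261]
eef_rot: [0.001, 0.809, 0.588, 0.003]
wrist_force: [2.7, 10.2, 11.4]
opening: -0.003
grasp_force: 5.7
```

Run:
```python
from h import *
o=ctrl.get_obs();p=o["eef_pos"];r=p[:2]-[.6679,-.0398];print(p,r@ex,r@ey,o["wrist_force"])
im,d=ctrl.camera("side")
for c in ("top",):
    im2,d2=ctrl.camera(c);P=pts(c,d2,np.ones(d2.shape,bool));f=(abs(P[:,0]-.68)<.15)&(abs(P[:,1]-.04)<.15)&(abs(P[:,2]-.096)<.003)
    q=P[f,:2]-[.6679,-.0398];print("frame Y range",np.percentile(q@ey,[1,2,50,98,99.5]), "orig:",end="")
    d0=np.load("topd.npy");P=pts(c,d0,np.ones(d0.shape,bool));f=(abs(P[:,0]-.68)<.15)&(abs(P[:,1]-.04)<.15)&(abs(P[:,2]-.096)<.003)
    q=P[f,:2]-[.6679,-.0398];print(np.percentile(q@ey,[1,2,50,98,99.5]))
cv2.imwrite("pics/s4.png",cv2.resize(im[150:230,240:360],None,fx=6,fy=6,interpolation=cv2.INTER_CUBIC)[:,:,::-1])
```

```text
[0.49839852 0.02120669 0.02614279] -0.1800639287289624 0.005647507261880253 [ 2.70794658 10.18136199 11.35552006]
frame Y range [0.01189701 0.0125949  0.10661928 0.14213213 0.14294834] orig:[0.01192892 0.01227217 0.09586205 0.1540773  0.15493363]
```

View pics/s4.png

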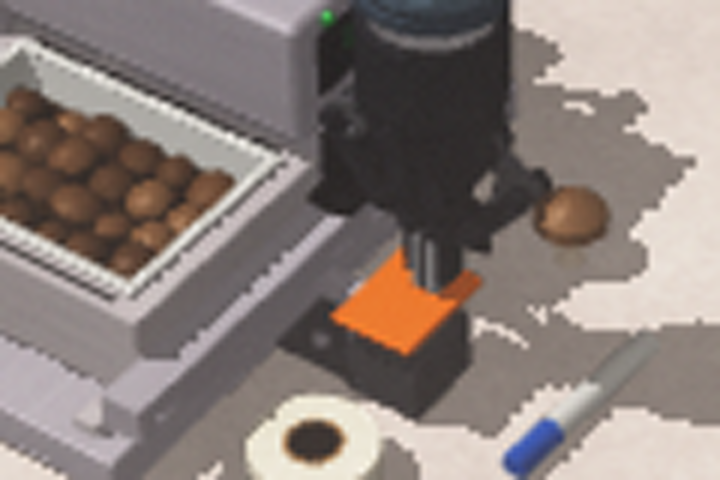

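The carrier is off its station by 12 mm and the punnet is riding along. The index bar now holds the catch down, so I'll raise the fingertips slightly and keep pushing.

>>> apply_moves(moves=[{"jaw":0,"offset":[-4,0,-3],"rot":[0,0,0]},{"jaw":0,"offset":[-6,0,-3],"rot":[0,0,0]},{"jaw":0,"offset":[-8,0,-3],"rot":[0,0,0]},{"jaw":0,"offset":[-9,0,0],"rot":[0,0,0]},{"jaw":0,"offset":[-9,0,0],"rot":[0,0,0]}])

```text
time_s: 7.45
eef_pos: [0.4849, -0.0137, 0.0333]
eef_rot: [-0.0, 0.809, 0.588, 0.001]
wrist_force: [1.7, 6.2, 1.3]
opening: -0.003
grasp_force: 0.0
```

>>> apply_moves(moves=[{"jaw":0,"offset":[-9,0,0],"rot":[0,0,0]},{"jaw":0,"offset":[-9,0,0],"rot":[0,0,0]},{"jaw":0,"offset":[-9,0,0],"rot":[0,0,0]},{"jaw":0,"offset":[-9,0,0],"rot":[0,0,0]},{"jaw":0,"offset":[-9,0,0],"rot":[0,0,0]}])

```text
time_s: 8.07
eef_pos: [0.4709, -0.0566, 0.0332]
eef_rot: [-0.0, 0.809, 0.588, 0.001]
wrist_force: [2.0, 6.9, 2.9]
opening: 0.004
grasp_force: 0.0
```

Run:
```python
from h import *
o=ctrl.get_obs();p=o["eef_pos"];r=p[:2]-[.6679,-.0398];print(p,r@ex,r@ey,o["wrist_force"],o["time_s"])
im,d=ctrl.camera("side")
cv2.imwrite("pics/s5.png",cv2.resize(im[110:240,220:380],None,fx=4,fy=4,interpolation=cv2.INTER_CUBIC)[:,:,::-1])
```

```text
[ 0.47090088 -0.05657088  0.03324873] -0.18218365867649253 -0.07682351400124417 [1.99919595 6.94281436 2.92326992] 8.075
```

View pics/s5.png

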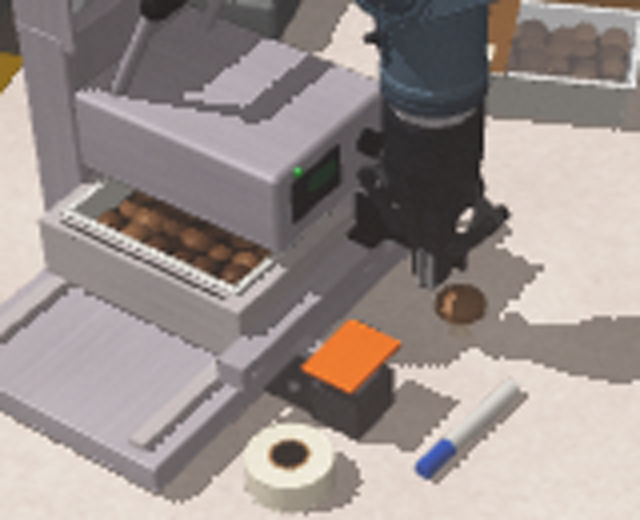

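The punnet is riding in under the head and the fingertips clear the mushroom (crop 460,303). About 52 mm of travel remains.

>>> apply_moves(moves=[{"jaw":0,"offset":[-9,0,0],"rot":[0,0,0]},{"jaw":0,"offset":[-9,0,0],"rot":[0,0,0]},{"jaw":0,"offset":[-9,0,0],"rot":[0,0,0]},{"jaw":0,"offset":[-8,0,0],"rot":[0,0,0]},{"jaw":0,"offset":[-6,0,0],"rot":[0,0,0]}])

```text
time_s: 8.75
eef_pos: [0.4582, -0.0957, 0.0332]
eef_rot: [-0.0, 0.809, 0.588, 0.001]
wrist_force: [2.2, 6.3, 1.3]
opening: 0.001
grasp_force: 0.0
```

>>> apply_moves(moves=[{"jaw":0,"offset":[-3,0,0],"rot":[0,0,0]},{"jaw":0,"offset":[-2,0,0],"rot":[0,0,0]},{"jaw":0,"offset":[-2,0,0],"rot":[0,0,0]},{"jaw":0,"offset":[-1,0,0],"rot":[0,0,0]},{"jaw":0,"offset":[0,0,0],"rot":[0,0,0]}])

```text
time_s: 9.38
eef_pos: [0.4555, -0.1038, 0.0331]
eef_rot: [-0.0, 0.809, 0.588, 0.0]
wrist_force: [1.0, 1.5, -0.8]
opening: 0.0
grasp_force: 0.0
```

```bash
cat > chk.py <<'E'
from h import *
o=ctrl.get_obs();p=o["eef_pos"];r=p[:2]-[.6679,-.0398];print(p,r@ex,r@ey,o["wrist_force"],o["time_s"])
for c in("side","top"):
    im,d=ctrl.camera(c);P=pts(c,d,np.ones(d.shape,bool));C=im[d>0].astype(int);q=P[:,:2]-[.6679,-.0398];X,Y=(q@ex)*1e3,(q@ey)*1e3
    o=(X<-145)&(X>-205)&(Y>-20)&(Y<60)&(C[:,0]>110)&(C[:,0]>2*C[:,2])&(P[:,2]>.05)
    f=(abs(P[:,2]-.096)<.004)&(X>-95)&(X<95)&(Y<60)&(Y>-60);k=(C[:,0]<70)&(X<-120)&(X>-206)&(Y<-100)&(Y>-170)&(P[:,2]>.078)&(P[:,2]<.114)
    print(c,"pad z",o.sum(),np.median(P[o,2]) if o.any() else 0,"frame front Y",np.percentile(Y[f],[50,95,99]) if f.any() else 0,"plate",k.sum(),np.median(Y[k]) if k.any() else 0)
E
python3 chk.py
```

```text
[ 0.45545377 -0.10381637  0.03314678] -0.18227654929594989 -0.12653185884866622 [ 1.00468361  1.4955621  -0.84734352] 9.375
side pad z 257 0.07346689396363759 frame front Y [ 2.49721984 12.37225232 13.96992487] plate 90 -131.0203247723656
top pad z 357 0.07222048862877428 frame front Y [10.84193908 10.84193908 10.84193908] plate 0 0
```

The pad is back up at 72 mm. I'll nudge gently to confirm the carrier is against its end stop and locked.

>>> apply_moves(moves=[{"jaw":0,"offset":[-1,0,0],"rot":[0,0,0]},{"jaw":0,"offset":[-1,0,0],"rot":[0,0,0]},{"jaw":0,"offset":[-1,0,0],"rot":[0,0,0]},{"jaw":0,"offset":[0,0,0],"rot":[0,0,0]},{"jaw":0,"offset":[0,0,0],"rot":[0,0,0]}])

```text
time_s: 10.1
eef_pos: [0.4547, -0.106, 0.0332]
eef_rot: [-0.001, 0.809, 0.588, 0.001]
wrist_force: [2.5, 5.9, -1.6]
opening: 0.002
grasp_force: 0.0
```

```bash
python3 chk.py
```

```text
[ 0.45470381 -0.10601778  0.03323495] -0.18230960482122066 -0.12885735015733146 [ 2.49218711  5.9353082  -1.57025859] 10.1
side pad z 254 0.07391202661974183 frame front Y [-0.37384381  9.62864568 10.87325582] plate 77 -137.55539246750925
top pad z 355 0.07200894659504109 frame front Y 0 plate 0 0
```

>>> apply_moves(moves=[{"jaw":0,"offset":[-1,0,0],"rot":[0,0,0]},{"jaw":0,"offset":[-1,0,0],"rot":[0,0,0]},{"jaw":0,"offset":[0,0,0],"rot":[0,0,0]},{"jaw":0,"offset":[0,0,0],"rot":[0,0,0]},{"jaw":0,"offset":[0,0,0],"rot":[0,0,0]}])

```text
time_s: 10.82
eef_pos: [0.4546, -0.1062, 0.0333]
eef_rot: [-0.001, 0.809, 0.588, 0.002]
wrist_force: [7.0, 16.0, -0.9]
opening: -0.002
grasp_force: 0.0
```

```bash
python3 chk.py
```

```text
[ 0.45460885 -0.10622442  0.03326391] -0.18233606968141572 -0.12908322857140592 [ 7.04760225 15.98702562 -0.89974609] 10.825
side pad z 257 0.07361047358948247 frame front Y [ 0.60484324  9.39363074 10.47281713] plate 80 -139.18530664501475
top pad z 358 0.07215074601029181 frame front Y [7.5540617 7.5540617 7.5540617] plate 0 0
```

The force is 17 N with no motion, so the carrier is at its end stop with the pad up. I'll back off, then lift away.

>>> apply_moves(moves=[{"jaw":0,"offset":[5,0,0],"rot":[0,0,0]},{"jaw":0,"offset":[12,-4,0],"rot":[0,0,0]},{"jaw":0,"offset":[10,-15,-15],"rot":[0,0,0]},{"jaw":0,"offset":[0,-25,-45],"rot":[0,0,0]},{"jaw":0,"offset":[0,-30,-55],"rot":[0,0,0]}])

```text
time_s: 11.55
eef_pos: [0.3904, -0.0596, 0.1487]
eef_rot: [-0.001, 0.809, 0.588, -0.001]
wrist_force: [1.5, -0.5, 0.8]
opening: 0.004
grasp_force: 0.0
```

>>> apply_moves(moves=[{"jaw":0,"offset":[0,-20,-50],"rot":[0,0,0]},{"jaw":0,"offset":[0,0,-30],"rot":[0,0,0]},{"jaw":0,"offset":[0,0,0],"rot":[0,0,0]},{"jaw":0,"offset":[0,0,0],"rot":[0,0,0]},{"jaw":0,"offset":[0,0,0],"rot":[0,0,0]}])

```text
time_s: 12.18
eef_pos: [0.3721, -0.0538, 0.2267]
eef_rot: [-0.001, 0.809, 0.588, -0.001]
wrist_force: [0.2, 0.6, -0.1]
opening: 0.002
grasp_force: 0.0
```

```bash
python3 chk.py
python3 - <<'E'
from h import *
im,d=ctrl.camera("side");cv2.imwrite("pics/s6.png",cv2.resize(im[90:250,200:400],None,fx=4,fy=3.75)[:,:,::-1])
E
```

```text
[ 0.37211286 -0.05376154  0.22669128] -0.27700902973397523 -0.10467704963652823 [ 0.17975816  0.55152543 -0.09339091] 12.175
side pad z 255 0.07370040403344436 frame front Y [ 0.09329022  9.57851579 10.74456376] plate 171 -142.8992990681965
top pad z 355 0.07179468099230735 frame front Y 0 plate 78 -142.20504966185933
```

View pics/s6.png

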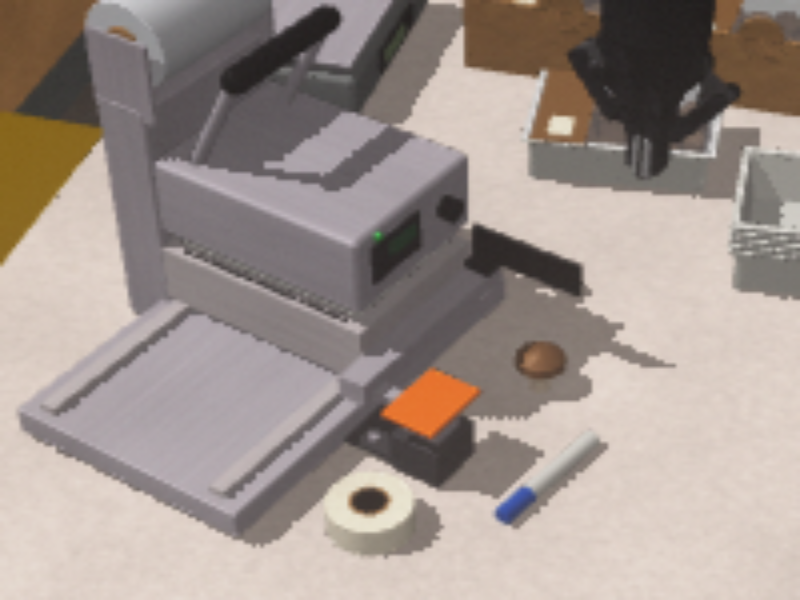

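The carrier is all the way in under the head, and the plate (525,260) has moved from sealer y≈+2 to about -143 mm. The orange pad (430,400) is up, the bystanders are where they were, and the hand is clear.

```bash
python3 -c "
from bench import ctrl
print(ctrl.hand_in())"
```

```text
the job is handed in; nothing more can be done
None
```

The carrier is pushed all the way in under the sealing head, with the catch pad back up at its starting height; the hand is clear, and I handed the job in at about 12 s on the robot's clock.

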